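# Check the tea caddy's stock

## Robot

A 6-joint arm with a two-finger parallel gripper is mounted at the origin on the work surface. World frame = base frame: x ahead of the robot, y to its left, z up, the work surface at z = 0. Lengths are in mm, angles in rad, forces in N, time in s.
With the tool pointing down it reaches from about 425 to 925 mm from the base axis. Payload 12.5 kg.
Tool frame: the origin (TCP) lies at the very end of the fingers, on their centre line; the grasp point (between the pads) lies 19 mm behind it (grasp_offset is the distance from the TCP to the grasp point, in mm); z points along the fingers, y is the line along which they close (so a half turn about z gives the same grasp; the last joint's range is limited). The gripper opens to 85 mm and grips with 20 to 120 N. Pads are 22 mm wide; open, the fingers measure 114 mm over their backs; the gripper's body (76 mm by 85 mm) begins 54 mm behind the grasp point. The pads swing forward as they close: fully open they stand 13 mm farther back than shut.
Start: joints at [1.111, 0.491, 1.559, -0, 1.092, -0.106], TCP at [216.524, 586.312, 231.327] pointing down, gripper open.
Joint ranges: [-3.1, 3.1], [-0.84, 2.19], [0.05, 2.79], [-1.13, 4.28], [0.06, 2.93], [-2.69, 2.69]. Speed limits (rad/s): [2.22, 2.22, 2.79, 3.14, 3.14, 3.14].

## Interface

Orientations are given as a 3x3 rotation matrix whose columns are the frame's x, y, z axes.
In Python, from station import * gives the robot as it stands.
- The arm moves only by the tool jog_arm, never from a script. Its argument "steps" is one flat list of numbers, 7 for each row, row after row: the turn, a rotation vector about the tool's x, y, z in degrees, then the shift along the tool's x, y, z in mm, then the finger opening in mm, from 0 to 85.4. In form: [rx, ry, rz, x, y, z, grip, rx, ry, rz, x, y, z, grip, ...]. A call has 1 to 20 rows; each row shifts and turns the commanded pose from where the row before left it, along the tool's axes as they then stand; what a row does not reach is not made up. A row lasts 1/8 s, in which the tool goes at most 62.5 mm and 10.7 degrees, less where a joint would pass 70% of its speed; a pose out of reach is approached as far as the arm can. A call is refused whole if a number of a shift passes 62.5 or a number of a turn 10.7, either way. A call with a gripper value outside its range is refused whole. The fingers move at their own pace and stop on an object; the grip force is fixed at half the most. Time passes only in rows, so rows that do not move let the fingers close. It gives the time, the measured TCP pose, the force, the opening and the grip force at its end, in the units of the state.
- get_state(): the state, without advancing time (a new reading comes with each control period).
- capture(name): name is "scene" or "top" or "wrist"; returns the picture (400x640x3 uint8, blue, green, red); there is no depth.
- get_calibration(name): a dict with "fx", "fy", "cx", "cy" (pixels), "position" and "attitude" of the camera in the world. Camera axes: x right, y down, z forward; pixel columns grow to the right and rows downward; lengths in mm; the calibration is good to about 2 mm. A picture is of the moment at which its call begins: read the wrist's pose just before it. get_calibration takes no time and is no camera call; for the wrist camera it gives the pose at the moment of the call.
- sign_off(): hands the job in; it is judged then, once.
Trained networks look in the newest picture that a camera, given by its name, has taken for a name from the list of things; names that differ only in an ending like _2 or _b are one class to them, and where a whole thing is asked for, a point or a joint stands for the part that bears it (a point fixed in the world has none). Each returns a list of dicts, best first, with "conf" (0 to 1); they miss things now and then, are a little off and sometimes report something else, mostly with a low value. They report only what shows in the picture. A call takes as long as a camera call.
- search_frame(camera, thing): "at" ([column, row] in pixels, amid what is visible of it).
The state is a dict: "clock": time; "joints": joint angles; "dq": joint speeds; "joint_torque": joint torques, N m; "position": TCP position; "orientation": TCP orientation; "force": force on the tool from outside, world axes, zero at the start; "ft_torque": the same for the moment, N m; "finger_gap": finger opening in mm; "finger_force": force on a finger pad.
Only numpy, scipy, OpenCV 4.12 (cv2) and the standard library are available. Lean on these libraries where they do the work, as an engineer would, in place of code of your own. Each camera call takes 0.05 s, during which the arm holds its last target. There are 200 camera calls.

## Task

See what tea is left: press the sprung release bar on top of the white tea caddy so that its latched tray pops out, then let go and leave it standing out, untouched, for a good two seconds so that I can look in. Then push the tray fully home until it clicks and stays shut by itself. Do not press the kettle base's button.

Things in the scene. Friction and masses are not known exactly. Their poses are not given: they have to be found in the camera images.
- release_top (a point): Top centre of the release, a steel bar 34 x 54 mm (x, y) standing 12 mm out of the top of the tea caddy, 90 mm above the table. The caddy: white box 160 deep (x), 170 wide (y), 78 high, fixed; its centre is 42 mm along +x from here. Frame turns with it: z up, +x from tray front to back. The bar presses down 8 mm (2 N, 5 N at the bottom), unlatching at 2 to 6 mm; springs up when let go.
- tray_front (a point): Centre of the outer face of the tray's upright wooden front panel, 160 mm wide (y), 10 mm thick, 12 to 72 mm above the table, no handle; it moves with the tray. Axes as release_top: the tray pops out along -x, is pushed home along +x. Tray home: this point is 52 mm along -x from release_top, 42 mm above the table, the panel 4 mm clear of the case.
- tray (a joint): How far the tray stands out, m: 0 to 0.001 latched home, about 0.055 popped out. A spring pushes it out with 1 to 3 N; pushing it home takes up to about 8 N near the end, where the catch clicks in at about 0 (the release bar dips meanwhile). It goes 3 mm past home to a hard stop at -0.003 and, let go, comes back to the latch. Pushed short of home, it springs out again.
- kettle_switch (a joint): Travel, m, of the round grey button (28 mm across, top 41 mm above the table) on the nose of the black round kettle base (160 mm across), fixed to the table: 0 up, 0.005 pressed. It must not be pressed. Caddy and kettle base stand one on the left, one on the right, either way round.

How it is judged (in metres and radians):
On the way, in this order (a step that is already met when the one before it is completed fails the run):
1. the tray has popped out and stands out by at least 40 mm, untouched by the robot, for 1.5 s (value of joint tray above 0.04 m and contact force between each of the arm, the fingers and anything else below 0.3 N), for 1.5 s.
2. the tray has been pushed home and stays latched (value of joint tray below 0.004 m), for 0.3 s.
At the end, for the whole second after the job is handed in: the tray is latched home by itself, standing out by less than 4 mm and at rest, after having stood out by 40 mm or more for 1.5 s (value of joint tray between -0.002 and 0.004 m and velocity of joint tray between -0.01 and 0.01 m/s); the robot touches nothing.
It fails at once if the kettle base's button is pressed (more than 2 mm) (value of joint kettle_switch above 0.002 m).
It also fails if it takes over 45 s, if anything falls off the work surface, if the arm or the gripper's body presses on something with over 40 N, if the wrist force passes 120 N, or if a joint passes its speed limit or range.

## Working session

There is one attempt and no reset: what is moved stays moved. The work goes in short steps, Python scripts to look and compute and a tool call to move; the robot and the scene stay as the last step left them, time stands still between calls to the robot, and variables do not carry over. Pictures are saved under pics/ and viewed, at most 10 in all, crops included, and the job is handed in when it is done.

Besides the shell and the picture viewer there is one more tool, called after ">>>" by a JSON object that holds its "op" and its "data". jog_arm: Moves the arm, as the interface text tells. Its arguments: {"type":"object","properties":{"steps":{"type":"array"}},"required":["steps"]}

```bash
mkdir -p pics
cat > h.py <<'E'
from station import *
import numpy as np, cv2
def ray(c,uv):
    k=get_calibration(c); R=np.array(k["attitude"]); p=np.array(k["position"])
    d=R@np.array([(uv[0]-k["cx"])/k["fx"],(uv[1]-k["cy"])/k["fy"],1]); return p,d
def onz(c,uv,z):
    p,d=ray(c,uv); return p+d*(z-p[2])/d[2]
def proj(c,P):
    k=get_calibration(c); R=np.array(k["attitude"]); q=R.T@(np.array(P)-np.array(k["position"])); return [k["fx"]*q[0]/q[2]+k["cx"],k["fy"]*q[1]/q[2]+k["cy"]]
E
python3 - <<'E'
from h import *
print(get_state()); 
np.set_printoptions(precision=3,suppress=True)
ims=[]
for c in ["scene","top"]:
    im=capture(c); ims.append(im)
    print(c,get_calibration(c))
    for t,z in [("release_top",90),("tray_front",42),("kettle_switch",41)]:
        for r in search_frame(c,t)[:2]: print(t,r,onz(c,r["at"],z))
cv2.imwrite("pics/a.png",ims[0]);cv2.imwrite("pics/b.png",ims[1])
E
```

```text
{'clock': 0.0, 'joints': array([ 1.11139728e+00,  4.91538289e-01,  1.55948243e+00, -1.17362105e-05,
        1.09168951e+00, -1.05603253e-01]), 'dq': array([ 0.00038335,  0.00081822, -0.00106779, -0.00101948,  0.00036553,
        0.00139154]), 'joint_torque': array([ 2.04655516e-03, -6.18459606e+01, -2.61595112e+01, -3.60356626e-05,
        4.02300007e-03, -2.33130891e-06]), 'position': array([216.41432481, 586.08039804, 230.72959392]), 'orientation': array([[-9.38066229e-01,  3.46455643e-01, -4.86208775e-04],
       [ 3.46455968e-01,  9.38065696e-01, -1.00632255e-03],
       [ 1.07449647e-04, -1.11244713e-03, -9.99999375e-01]]), 'force': array([ 0.17542924, -0.12951659, -0.51604892]), 'ft_torque': array([ 0.00065421, -0.02275288, -0.03432701]), 'finger_force': 0.0, 'finger_gap': 85.72726746841447}
scene {'fx': 398.6686734282418, 'fy': 398.6686734282418, 'cx': 318.95088728291574, 'cy': 199.5679825822345, 'position': array([1138.437,  376.881,  896.532]), 'attitude': array([[-0.594,  0.62 , -0.512],
       [ 0.804,  0.46 , -0.376],
       [ 0.003, -0.635, -0.772]])}
release_top {'at': [436.2, 267.0], 'conf': 0.77} [604.604 320.761  90.   ]
tray_front {'at': [451.5, 258.0], 'conf': 0.78} [527.018 336.674  42.   ]
kettle_switch {'at': [263.5, 155.3], 'conf': 0.6} [ 531.293 -279.234   41.   ]
top {'fx': 436.870441894541, 'fy': 436.870441894541, 'cx': 323.0172901184633, 'cy': 193.31199583768884, 'position': array([ 451.774,  -17.073, 1016.172]), 'attitude': array([[-0.023, -0.987,  0.157],
       [-1.   ,  0.022, -0.003],
       [-0.001, -0.157, -0.988]])}
release_top {'at': [168.2, 198.9], 'conf': 0.77} [594.258 312.12   90.   ]
tray_front {'at': [163.6, 224.0], 'conf': 0.7} [545.17  337.583  42.   ]
kettle_switch {'at': [443.5, 219.8], 'conf': 0.68} [ 540.52  -288.186   41.   ]
```

View pics/b.png

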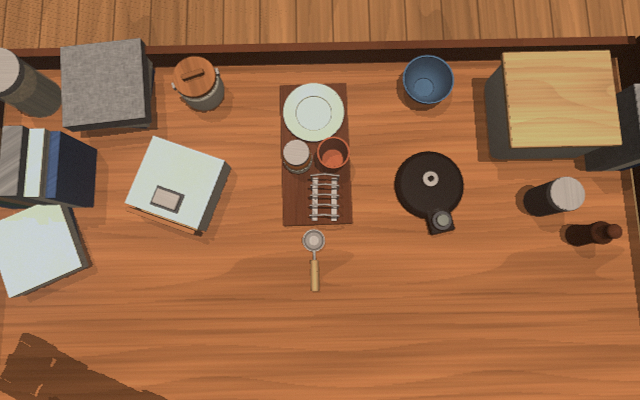

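View pics/a.png

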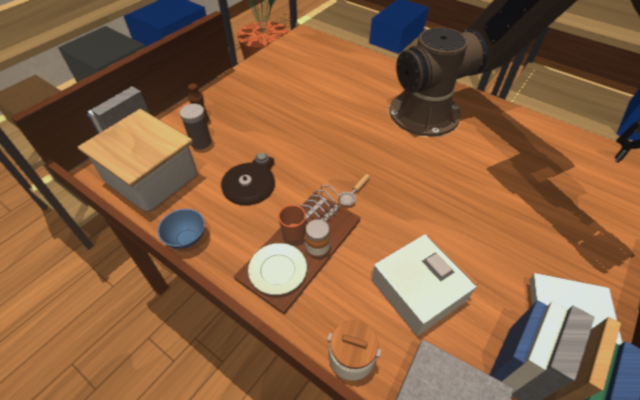

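The top view shows the caddy: bar at about (167,199), lid corners near (156,138), (230,170), (200,232) and (126,203). The kettle button is at (442,219), well clear. In the scene view the bar is at (438,265). Next I'll refine the caddy's pose from the lid edges.

```bash
python3 - <<'E'
from h import *
from scipy.optimize import least_squares
np.set_printoptions(precision=2,suppress=True)
obs={}
for c,f,seed,box in [("top","b",(185,165),(100,120,250,250)),("scene","a",(415,285),(350,220,490,345))]:
    im=cv2.imread(f"pics/{f}.png"); m=np.zeros((402,642),np.uint8)
    cv2.floodFill(im.copy(),m,seed,255,(9,)*3,(9,)*3,cv2.FLOODFILL_FIXED_RANGE|cv2.FLOODFILL_MASK_ONLY|(255<<8))
    m=m[1:-1,1:-1]; cs=max(cv2.findContours(m,0,2)[0],key=cv2.contourArea)
    h=cv2.convexHull(cs); q=cv2.approxPolyN(h,4)[0] if hasattr(cv2,"approxPolyN") else cv2.boxPoints(cv2.minAreaRect(h))
    W=np.array([onz(c,p,78)[:2] for p in q.astype(float)]); print(c,q.tolist(),W.tolist(),cv2.contourArea(cs))
    obs[c]=q.astype(float)
    v=im[box[1]:box[3],box[0]:box[2]].copy()
    cv2.polylines(im,[q.astype(int)],True,(0,0,255),1); cv2.imwrite(f"pics/{c}_c.png",cv2.resize(im[box[1]:box[3],box[0]:box[2]],None,fx=3,fy=3))
L=np.array([[-80,-85],[80,-85],[80,85],[-80,85]])
def corners(p): 
    a=p[2];R=np.array([[np.cos(a),-np.sin(a)],[np.sin(a),np.cos(a)]]); return np.c_[L@R.T+p[:2],np.full(4,78)]
def res(p,cs):
    r=[]
    for c in cs:
        P=np.array([proj(c,x) for x in corners(p)])
        r+=[o-P[np.argmin(np.linalg.norm(P-o,axis=1))] for o in obs[c]]
    return np.ravel(r)
for cs in (["top"],["scene"],["top","scene"]):
    s=min((least_squares(res,[625,290,a],args=(cs,),loss="soft_l1") for a in (-.2,-.45,-.7)),key=lambda s:s.cost)
    a=s.x[2];e=np.array([np.cos(a),np.sin(a)]);rel=s.x[:2]-42*e
    print(cs,s.x,np.degrees(a),s.cost,"rel",rel,"front",rel-52*e,[(c,np.array(proj(c,[*rel,90]))) for c in("top","scene")])
E
python3 -c "
import cv2,numpy as np
a=cv2.imread('pics/top_c.png');b=cv2.imread('pics/scene_c.png')
cv2.imwrite('pics/c.png',np.hstack([cv2.resize(a,(390,390)),cv2.resize(b,(400,390))]))"
```

```text
top [[222, 162], [194, 227], [125, 202], [153, 136]] [[675.5276713233428, 200.7502490943979], [533.7808310120472, 258.9403667470838], [591.4268886239183, 409.8243272336093], [738.1916531720462, 354.8113088963829]] 3953.5
scene [[474, 286], [423, 322], [375, 264], [424, 235]] [[590.4667174322191, 410.2288854648674], [734.9263443599582, 356.2872120152363], [674.905466257906, 200.83594530944563], [532.1118220046699, 255.59039683197955]] 4084.0
['top'] [634.06 306.65  -0.38] -21.865684195905633 4.752601893035221 rel [595.08 322.29] front [546.82 341.66] [('top', array([163.46, 198.63])), ('scene', array([438.63, 264.43]))]
['scene'] [632.37 305.42  -0.36] -20.65559571222457 3.3080372172772954 rel [593.07 320.24] front [544.41 338.58] [('top', array([164.39, 199.53])), ('scene', array([438.2 , 263.36]))]
['top', 'scene'] [633.48 305.69  -0.37] -21.194655249363173 9.269737874141073 rel [594.32 320.88] front [545.84 339.68] [('top', array([164.11, 198.96])), ('scene', array([438.22, 263.89]))]
```

View pics/c.png

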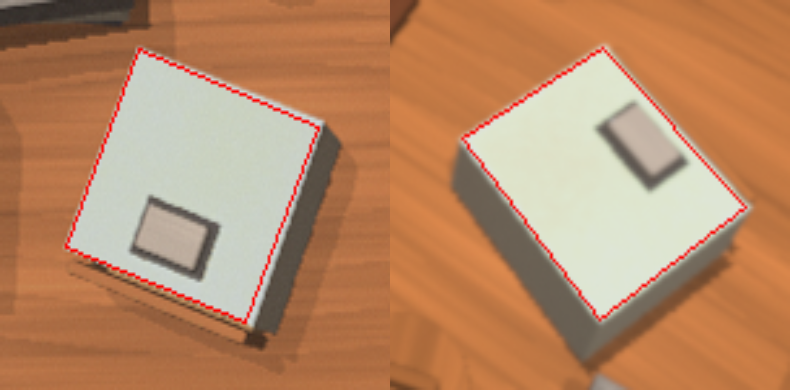

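The lid outline fits in both views, though the top one misses a 1–2 px sliver on the right. Release is at about (595,318), and caddy +x points at about -21°, so the tool's x axis already lies along caddy -x. I'll move above the bar with the fingers shut.

>>> {"op": "jog_arm", "data": {"steps": [0,0,0,-37,-10,0,0,0,0,0,-37,-10,0,0,0,0,0,-37,-10,0,0,0,0,0,-37,-10,0,0,0,0,0,-37,-10,0,0,0,0,0,-37,-10,0,0,0,0,0,-37,-10,0,0,0,0,0,-37,-10,0,0,0,0,0,-37,-10,0,0,0,0,0,-37,-10,0,0,0,0,0,-37,-10,0,0,0,0,0,-37,-10,0,0,0,0,0,0,0,30,0,0,0,0,0,0,30,0,0,0,0,0,0,30,0,0,0,0,0,0,0,0,0,0,0,0,0,0,0]}}

```text
clock: 2.52
position: [592.0, 320.2, 142.5]
orientation: [[-0.938, 0.346, 0.001], [0.346, 0.938, 0.001], [-0.001, 0.001, -1.0]]
force: [-0.4, -0.2, -0.5]
finger_gap: 0.3
finger_force: 0.0
```

Run:
```python
from h import *
np.set_printoptions(precision=3,suppress=True)
s=get_state(); print(s["clock"],s["position"],s["orientation"],s["force"],s["finger_gap"])
im=capture("wrist"); cv2.imwrite("pics/d.png",im)
for r in search_frame("wrist","release_top")[:2]: print(r,onz("wrist",r["at"],90))
p=s["position"]
v=im; 
for P in ([*p[:2],90],): print(proj("wrist",P))
```

```text
2.525 [591.951 320.169 142.526] [[-0.938  0.346  0.001]
 [ 0.346  0.938  0.001]
 [-0.001  0.001 -1.   ]] [-0.402 -0.186 -0.542] 0.3330579923183164
{'at': [324.1, 138.9], 'conf': 0.65} [546.357 337.169  90.   ]
{'at': [324.1, 219.9], 'conf': 0.57} [590.148 321.093  90.   ]
[np.float64(323.67607887520745), np.float64(223.1578367389914)]
```

View pics/d.png

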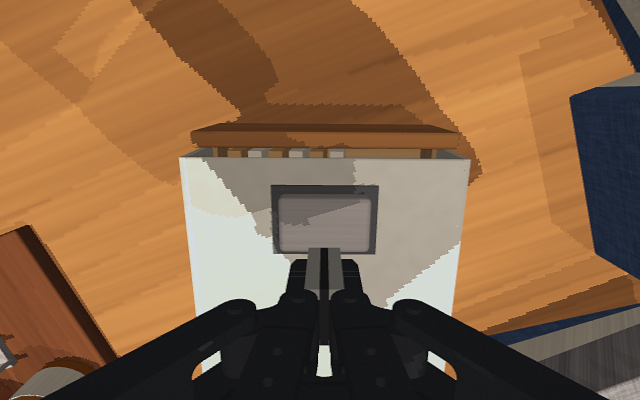

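The wrist view shows the bar spanning about (278..370, 195..253). Its centre (324,222) matches the TCP projection (324,223), so the tool is centred on the bar. The panel at about (192..460, 125..147) is parallel to the image rows, so the yaw is good. Pressing now.

>>> {"op": "jog_arm", "data": {"steps": [0,0,0,0,0,20,0,0,0,0,0,0,20,0,0,0,0,0,0,9,0,0,0,0,0,0,3,0,0,0,0,0,0,3,0,0,0,0,0,0,2,0,0,0,0,0,0,2,0,0,0,0,0,0,0,0]}}

```text
clock: 3.62
position: [591.6, 320.0, 82.5]
orientation: [[-0.938, 0.347, 0.001], [0.347, 0.938, 0.0], [-0.0, 0.0, -1.0]]
force: [-1.9, -0.7, 4.9]
finger_gap: -0.3
finger_force: 2.2
```

>>> {"op": "jog_arm", "data": {"steps": [0,0,0,0,0,0,0,0,0,0,0,0,-20,0,0,0,0,0,0,-40,0,0,0,0,0,0,-40,0,0,0,0,0,0,0,0]}}

```text
clock: 4.25
position: [592.6, 320.4, 186.7]
orientation: [[-0.938, 0.346, 0.006], [0.346, 0.938, 0.003], [-0.005, 0.004, -1.0]]
force: [-0.4, -0.5, 0.7]
finger_gap: 0.5
finger_force: 0.0
```

Run:
```python
from h import *
np.set_printoptions(precision=3,suppress=True)
s=get_state(); print(s["clock"],s["position"],s["force"])
im=capture("wrist"); cv2.imwrite("pics/e.png",im)
for r in search_frame("wrist","tray_front")[:2]: print(r,onz("wrist",r["at"],42),onz("wrist",r["at"],72))
e=np.array([np.cos(np.radians(-20.3)),np.sin(np.radians(-20.3)),0])
for d in (52,107): print(d,[proj("wrist",np.array([591.6,320,72])-[0,0,0]-d*e)])
```

```text
4.25 [592.572 320.44  186.733] [-0.449 -0.466  0.74 ]
{'at': [323.7, 91.5], 'conf': 0.95} [522.166 345.306  42.   ] [522.268 345.228  72.   ]
52 [[np.float64(324.200332429118), np.float64(124.2285851230849)]]
107 [[np.float64(324.4089894347405), np.float64(38.205219113811864)]]
```

View pics/e.png

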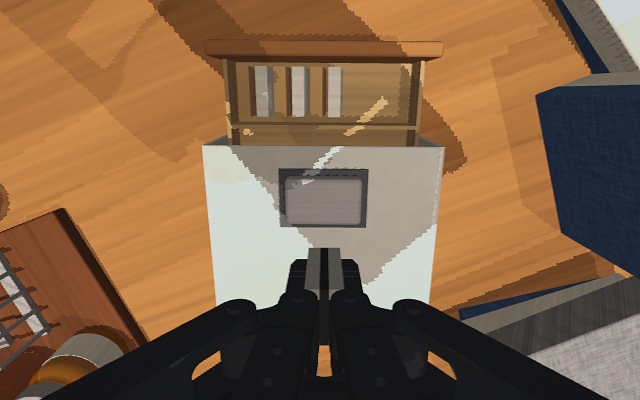

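The tray has popped out: the panel's front edge at row ~40 matches the prediction of 38, and nothing touches it. I'll dwell while moving out in front of it at height.

>>> {"op": "jog_arm", "data": {"steps": [0,0,0,0,0,0,0,0,0,0,0,0,0,0,0,0,0,0,0,0,0,0,0,0,0,0,0,0,0,0,0,0,0,0,0,0,0,0,0,0,0,0,0,0,0,0,0,0,0,0,0,0,0,0,0,0,0,0,0,0,0,0,0,0,0,0,0,0,0,0,0,0,0,0,0,0,0,0,0,0,0,0,0,0,0,0,0,0,0,0,0,0,0,0,0,0,0,0,0,0,0,30,0,0,0,0,0,0,30,0,0,0,0,0,0,30,0,0,0,0,0,0,30,0,0,0,0,0,0,30,0,0,0,0,0,0,0,0,0,0]}}

```text
clock: 6.85
position: [449.4, 372.5, 182.7]
orientation: [[-0.939, 0.345, -0.0], [0.345, 0.939, 0.0], [0.0, 0.0, -1.0]]
force: [1.5, 0.4, 1.1]
finger_gap: 0.3
finger_force: 0.0
```

>>> {"op": "jog_arm", "data": {"steps": [0,0,0,0,0,37,0,0,0,0,0,0,37,0,0,0,0,0,0,37,0,0,0,0,0,0,37,0,0,0,0,0,0,0,0,0,0,0,0,0,0,0]}}

```text
clock: 7.6
position: [451.7, 372.1, 35.4]
orientation: [[-0.938, 0.347, 0.001], [0.347, 0.938, 0.001], [-0.001, 0.001, -1.0]]
force: [0.3, -0.3, -0.2]
finger_gap: 0.1
finger_force: 0.0
```

>>> {"op": "jog_arm", "data": {"steps": [0,0,0,-10,0,0,0,0,0,0,-10,0,0,0,0,0,0,-10,0,0,0,0,0,0,-10,0,0,0,0,0,0,-10,0,0,0,0,0,0,-10,0,0,0,0,0,0,-10,0,0,0,0,0,0,-8,0,0,0,0,0,0,0,0,0,0]}}

```text
clock: 8.72
position: [524.1, 344.6, 34.2]
orientation: [[-0.938, 0.347, -0.001], [0.347, 0.938, -0.0], [0.0, -0.0, -1.0]]
force: [-3.2, 0.7, 0.9]
finger_gap: -0.1
finger_force: 1.4
```

>>> {"op": "jog_arm", "data": {"steps": [0,0,0,-3,0,0,0,0,0,0,-2,0,0,0,0,0,0,0,0,0,0]}}

```text
clock: 9.1
position: [528.5, 343.0, 34.2]
orientation: [[-0.938, 0.346, -0.001], [0.346, 0.938, -0.0], [0.0, -0.0, -1.0]]
force: [-3.9, 0.2, 1.6]
finger_gap: -0.1
finger_force: 1.8
```

>>> {"op": "jog_arm", "data": {"steps": [0,0,0,-2,0,0,0,0,0,0,-2,0,0,0,0,0,0,0,0,0,0]}}

```text
clock: 9.48
position: [532.8, 341.7, 34.3]
orientation: [[-0.938, 0.347, 0.001], [0.347, 0.938, 0.0], [-0.001, 0.001, -1.0]]
force: [-0.8, -0.2, 0.4]
finger_gap: -0.0
finger_force: 0.3
```

>>> {"op": "jog_arm", "data": {"steps": [0,0,0,-2,0,0,0,0,0,0,0,0,0,0]}}

```text
clock: 9.72
position: [534.4, 341.1, 34.3]
orientation: [[-0.938, 0.347, 0.0], [0.347, 0.938, 0.0], [-0.0, 0.0, -1.0]]
force: [-2.3, 1.5, -0.9]
finger_gap: -0.4
finger_force: 1.3
```

>>> {"op": "jog_arm", "data": {"steps": [0,0,0,-2,0,0,0,0,0,0,0,0,0,0]}}

```text
clock: 9.98
position: [536.2, 340.4, 34.3]
orientation: [[-0.938, 0.347, 0.0], [0.347, 0.938, 0.0], [-0.0, 0.0, -1.0]]
force: [-2.5, 0.3, 0.3]
finger_gap: 0.1
finger_force: 1.3
```

The force dip suggests the catch clicked. I'll back off slowly and look.

>>> {"op": "jog_arm", "data": {"steps": [0,0,0,3,0,0,0,0,0,0,5,0,0,0,0,0,0,20,0,0,0,0,0,0,40,0,0,0,0,0,0,0,0,-40,0,0,0,0,0,0,-40,0,0,0,0,0,0,-40,0,0,0,0,0,0,0,0]}}

```text
clock: 10.98
position: [472.2, 364.9, 157.3]
orientation: [[-0.938, 0.346, 0.005], [0.346, 0.938, 0.003], [-0.003, 0.004, -1.0]]
force: [0.0, -0.9, -0.4]
finger_gap: -0.1
finger_force: 0.0
```

Run:
```python
from h import *
np.set_printoptions(precision=3,suppress=True)
s=get_state(); print(s["clock"],s["position"],s["force"])
im=capture("top"); print(search_frame("top","tray_front")[:1],search_frame("top","release_top")[:1])
w=capture("wrist")
cv2.imwrite("pics/f.png",np.hstack([cv2.resize(im[120:250,100:250],(390,400),interpolation=2),cv2.resize(w,(400,400))]))
```

```text
10.975 [472.211 364.905 157.255] [ 0.03  -0.894 -0.362]
[{'at': [162.4, 222.4], 'conf': 0.91}] [{'at': [167.4, 199.7], 'conf': 0.84}]
```

View pics/f.png

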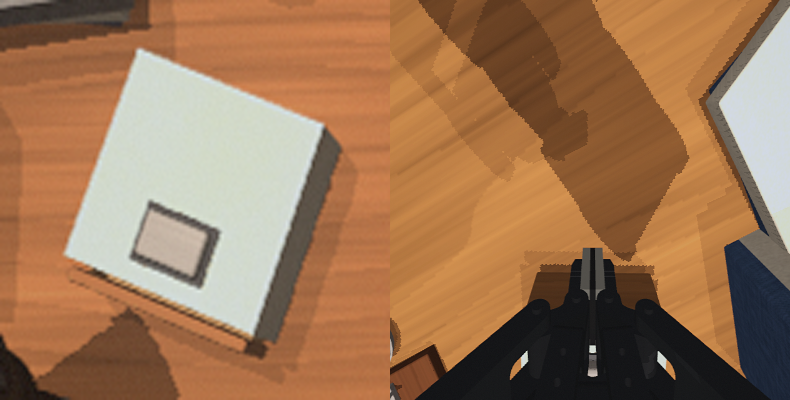

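The top view shows the tray home as at the start: panel at about (162,222), just off the lid edge. The arm is clear, so I'm handing in.

```bash
python3 -c "
from station import *
print(sign_off())"
```

```text
the job is handed in; nothing more can be done
None
```

The job is handed in: the tray popped out, stood open untouched for over two seconds, and was pushed home, where the last picture shows it shut with the arm clear; the arm never went near the kettle button.

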